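Dust-lid a master ring and take the clear cover off alone

TASK

The master ring in the aluminium canister has to come to room temperature under its red vented dust lid only. Carry the clear cover with the red lid clipped inside it to the open canister, lower the pair on and press until the red lid snaps fully home, then lift the clear cover straight off by itself so that the red lid stays seated; never touch the red lid, do not drop the cover, and leave the other things on the plate alone. Finish while still holding the clear cover upright and still in the gripper, raised so that its lower edge is at least 5 cm above the red lid's knob.

Things in the scene. Friction and masses are not known exactly. Their poses are not given: they have to be found in the camera images.
- cover: Clear round outer cover, black bar grip on top, 98 mm wide, 0.2 kg, upright on its skirt; the red lid is clipped inside. Origin: centre of the skirt's lower edge, z up. Skirt 46 mm inside radius; flat roof, top at z = 50 mm. Bar grip on the roof, z 50 to 86 mm, 56 mm long along x, 22 mm wide along y.
- cover_grip (a point): Middle of the cover's bar grip, 73 mm above the skirt's lower edge, axes as the cover's; pinch the bar across its width from above. In the black hub under the roof four light spring balls hold the red lid's knob: they carry the lid and let go of it at 4 to 5 N of straight pull.
- dust_lid: Red slick plastic vented lid, 0.12 kg, clipped in the clear cover at the start, 8 mm above the cover's origin. Origin: centre of its underside, z up. Grooved plug 70 mm wide, z 0 to 16 mm, its foot tapered to 63 mm; flange 83 mm wide, z 16 to 20; mushroom knob up to z = 38, against the cover's roof; a ring in the cover bears on the flange. Its turn does not matter.
- canister: Fixed aluminium canister, open on top, a steel master ring inside. Origin: centre of its base on the plate, z up. Body 98 mm wide up to a shoulder at 48 mm; neck 83 mm outside, 77 mm inside, up to the rim at 75 mm. With the red lid fully home its flange lies on the rim, its origin is at 59 mm and the nested cover's lower edge at 51 mm.
- canister_mouth (a point): Centre of the canister's mouth at rim height, 75 mm above its origin. Four spring balls inside the neck snap into the red lid's groove: about 8 to 10 N of straight push seats the lid and about 10 N would pull it out.
- piston: Bystander: aluminium piston standing on its crown, 80 mm diameter, 60 mm high; origin at the centre of its underside.
- spare_ring: Bystander: spare steel setting ring lying flat, 64 mm outside, 42 mm inside, 26 mm high; origin at the centre of its underside.
- conditioner: Bystander: aluminium signal conditioner box, 85 x 50 x 106 mm high, with three round connectors on its front; origin at the centre of its underside.

How it is judged:
By the outcome, as a careful person would: the job done as asked, in the order asked, and still so for the second after the job is handed in, while the arm keeps its last pose, push and grip.
It also fails if it takes over 48 s, if anything falls off the work surface, if the arm or the gripper's body presses on something with over 40 N, if the wrist force passes 120 N, or if a joint passes its speed limit or range.

ROBOT

A 6-joint arm with a two-finger parallel gripper is mounted at the origin on the work surface. World frame = base frame: x ahead of the robot, y to its left, z up, the work surface at z = 0. Lengths are in m, angles in rad, forces in N, time in s.
With the tool pointing down it reaches from about 0.425 to 0.95 m from the base axis. Payload 3.5 kg.
Tool frame: the origin (TCP) lies midway between the tips of the shut fingers; the grasp point (between the pads) lies 19 mm behind it; z points along the fingers, y is the line along which they close (so a half turn about z gives the same grasp; the last joint's range is limited). The gripper opens to 85 mm and grips with 20 to 120 N. Pads are 22 mm wide; open, the fingers measure 114 mm over their backs; the gripper's body (76 mm by 85 mm) begins 54 mm behind the grasp point. The pads swing forward as they close: fully open they stand 13 mm farther back than shut.
Start: joints at [0.981, 0.286, 1.577, -0, 1.279, -0.15], TCP at [0.287, 0.611, 0.231] pointing down, gripper open.
Joint ranges: [-2.77, 2.77], [-0.9, 2.22], [0.21, 2.48], [-1.53, 4.67], [0.24, 2.81], [-2.84, 2.84]. Speed limits (rad/s): [2.79, 2.79, 3.14, 3.14, 3.14, 3.14].

INTERFACE

Orientations are given as a unit quaternion [x, y, z, w].
In Python, from plant import ctrl gives the robot as it stands. The module is installed in compiled form; this text tells all that it offers.
- The arm moves only by the shell command python3 -m inch 'ROWS' [FORCE]. ROWS is JSON, a list of rows, each a list of 5 numbers: the closure, from 0 (fully open) to 1 (shut), then the shift along the tool's x, y, z in m, then the turn about the tool's z in degrees. A call has 1 to 5 rows; each row is the pose to reach, as a shift and turn from the pose commanded when the call began, along the tool's axes at that moment; what a row does not reach only later rows make up. A row lasts 1/12 s, in which the tool goes at most 41.7 mm and 7.16 degrees, less where a joint would pass 70% of its speed; a pose out of reach is approached as far as the arm can. A call with a gripper value outside its range is refused whole. The fingers move at their own pace and stop on an object; FORCE is the grip in N (left out, the last holds). Time passes only in rows, so rows that repeat a pose let the fingers close. It gives the time, the measured TCP pose, the force, the opening and the grip force at its end, in the units of the state.
- ctrl.get_state(): the state, without advancing time (a new reading comes with each control period).
- ctrl.read_camera(name): name is "scene" or "side" or "wrist"; returns a dict with "pixels" (400x640x3 uint8, red, green, blue), "depth" (400x640 float32, m along the optical axis (not along the pixel's ray), 0 where there is no reading), "fx", "fy", "cx", "cy" (pixels), "D" ([k1, k2, p1, p2, k3] as OpenCV has them; the pictures are not rectified), "xyz" and "rotation" of the camera in the world; the wrist camera has in their place "mount" (4x4, takes a point from camera to tool coordinates, whose origin is the TCP and whose axes are the flange's). Camera axes: x right, y down, z forward; pixel columns grow to the right and rows downward; lengths in m; the calibration is good to about 2 mm. A picture is of the moment at which its call begins: read the wrist's pose just before it.
- ctrl.sign_off(): hands the job in; it is judged then, once.
Trained networks look in a picture, given as the dict that the camera call returned (one of the last four; its "shot" number tells which), for a name from the list of things; names that differ only in an ending like _2 or _b are one class to them, and where a whole thing is asked for, a point or a joint stands for the part that bears it (a point fixed in the world has none). Each returns a list of dicts, best first, with "score" (0 to 1); they miss things now and then, are a little off and sometimes report something else, mostly with a low value. They report only what shows in the picture. A call takes as long as a camera call.
- ctrl.spot_in(query, picture): "at" ([column, row] in pixels, amid what is visible of it).
- ctrl.tip_of(query, picture): "at" ([column, row] in pixels: a listed point, or the origin of a listed thing).
The state is a dict: "time": time; "qpos": joint angles; "dq": joint speeds; "joint_efforts": joint torques, N m; "eef_pos": TCP position; "tcp_rot": TCP orientation; "contact_force": force on the tool from outside, world axes, zero at the start; "wrist_torque": the same for the moment, N m; "opening": opening from 0.0 (shut) to 1.0 (fully open); "finger_force": force on a finger pad.
Only numpy, scipy, OpenCV 4.12 (cv2) and the standard library are available. Lean on these libraries where they do the work, as an engineer would, in place of code of your own. Each camera call takes 0.05 s, during which the arm holds its last target. There are 200 camera calls.

## Working session

There is one attempt and no reset: what is moved stays moved. The work goes in short steps, Python scripts to look and compute and a shell command to move; the robot and the scene stay as the last step left them, time stands still between calls to the robot, and variables do not carry over. Pictures are saved under pics/ and viewed, at most 10 in all, crops included, and the job is handed in when it is done.

```bash
mkdir -p pics; cat > h.py <<'E'
import numpy as np, cv2
from scipy.spatial.transform import Rotation as R
from plant import ctrl
def rotm(r):
    r=np.array(r,float); return r if r.shape==(3,3) else R.from_quat(r).as_matrix()
def pose(p,s=None):
    if 'mount' in p:
        T=np.eye(4);T[:3,:3]=rotm(s['tcp_rot']);T[:3,3]=s['eef_pos'];return T@np.array(p['mount'])
    T=np.eye(4);T[:3,:3]=rotm(p['rotation']);T[:3,3]=p['xyz'];return T
def ray(p,uv,s=None):
    K=np.array([[p['fx'],0,p['cx']],[0,p['fy'],p['cy']],[0,0,1.]])
    n=cv2.undistortPoints(np.array([[uv]],float),K,np.array(p['D'],float))[0,0]
    T=pose(p,s); return T[:3,3],T[:3,:3]@np.array([n[0],n[1],1.])
def atz(p,uv,z,s=None):
    o,d=ray(p,uv,s); return o+d*(z-o[2])/d[2]
def dep(p,uv,s=None):
    o,d=ray(p,uv,s);u,v=map(int,uv); w=p['depth'][v-2:v+3,u-2:u+3]; w=w[w>0]
    return o+d*np.median(w) if len(w) else None
def save(p,name): cv2.imwrite('pics/'+name,p['pixels'][:,:,::-1])
E
python3 - <<'E'
from h import *
np.set_printoptions(precision=3,suppress=True)
Z=dict(cover=0,cover_grip=.073,canister=0,canister_mouth=.075,piston=0,spare_ring=0,conditioner=0)
s=ctrl.get_state();print(s)
for c in ['scene','side','wrist']:
    p=ctrl.read_camera(c);save(p,c+'.png');print(c, p.get('xyz'))
    for q in Z:
        for r in ctrl.tip_of(q,p)[:2]: print(q,r['score'],r['at'],atz(p,r['at'],Z[q],s))
ims=[cv2.imread(f'pics/{c}.png') for c in ['scene','side','wrist']]
E
```

```text
{'time': 0.0, 'qpos': array([ 0.981,  0.287,  1.578,  0.   ,  1.279, -0.15 ]), 'dq': array([ 0.001,  0.002, -0.001, -0.   ,  0.002,  0.   ]), 'joint_efforts': array([  0.   , -40.6  , -29.262,  -0.   ,   0.006,   0.   ]), 'eef_pos': array([0.287, 0.61 , 0.23 ]), 'tcp_rot': array([ 0.218,  0.976, -0.001, -0.   ]), 'contact_force': array([ 0.209,  0.306, -0.423]), 'wrist_torque': array([-0.021,  0.025, -0.002]), 'finger_force': 0.0, 'opening': 0.9983435277376566}
scene [0.964 0.403 0.806]
cover_grip 0.57 [375.7, 231.4] [0.559 0.158 0.073]
canister 0.67 [261.2, 156.9] [ 0.555 -0.229  0.   ]
canister_mouth 0.92 [255.1, 135.5] [ 0.557 -0.236  0.075]
canister_mouth 0.35 [372.8, 231.3] [0.564 0.154 0.075]
piston 0.61 [370.4, 168.9] [0.384 0.002 0.   ]
spare_ring 0.98 [319.6, 327.2] [0.766 0.2   0.   ]
conditioner 0.73 [236.0, 250.4] [ 0.776 -0.054  0.   ]
side [ 0.394 -0.643  0.795]
cover 0.74 [287.6, 186.7] [0.575 0.166 0.   ]
cover_grip 0.94 [283.0, 162.3] [0.57  0.17  0.073]
canister 0.55 [337.4, 325.8] [ 0.561 -0.213  0.   ]
canister_mouth 0.65 [337.3, 303.1] [ 0.56  -0.213  0.075]
spare_ring 0.56 [354.6, 156.1] [0.761 0.216 0.   ]
conditioner 0.6 [408.0, 228.9] [ 0.782 -0.044  0.   ]
wrist None
```

View pics/scene.png

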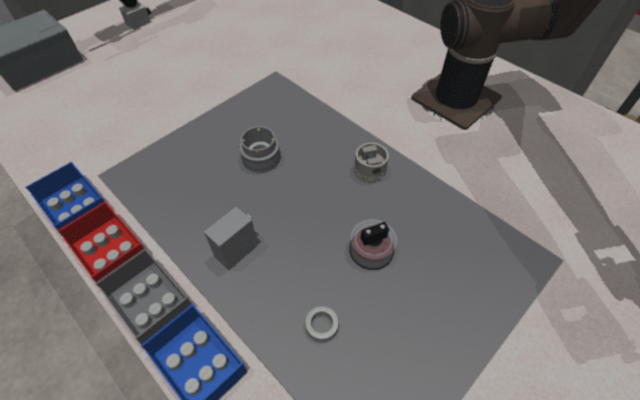

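View pics/side.png

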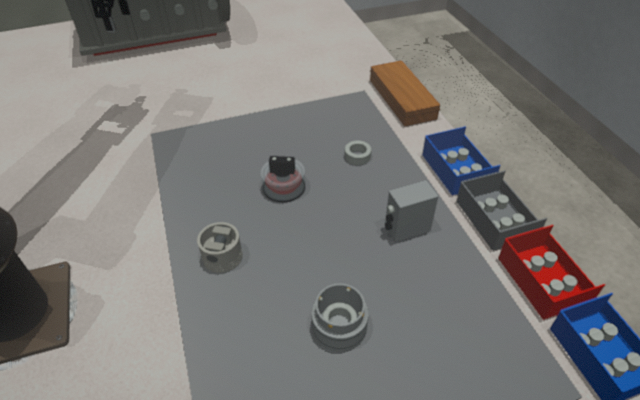

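The scene picture shows the cover at (373,243) with its black bar from about (363,237) to (387,228), and the canister at (260,148). In the side picture the cover is at (284,178) and the canister at (340,317). The networks agree with both pictures.

```bash
cat >> h.py <<'E'
np.set_printoptions(precision=4,suppress=True)
def shift(target,s): return rotm(s['tcp_rot']).T@(np.array(target)-s['eef_pos'])
def yaw(s): x=rotm(s['tcp_rot'])[:,0];return np.degrees(np.arctan2(x[1],x[0]))
E
python3 - <<'E'
from h import *
s=ctrl.get_state()
p=ctrl.read_camera('scene');a,b=[atz(p,x,.086) for x in((363,237),(387,228))];print(b-a,np.degrees(np.arctan2(*(b-a)[1::-1])))
# dark blob orientation
for c,box in(('scene',(350,215,400,250)),('side',(262,145,305,182))):
    p=ctrl.read_camera(c);x0,y0,x1,y1=box
    m=(p['pixels'][y0:y1,x0:x1].max(2)<45)
    v,u=np.nonzero(m);P=np.array([atz(p,(i+x0,j+y0),.08)[:2] for i,j in zip(u,v)])
    r=cv2.minAreaRect(P.astype(np.float32)*1000);print(c,len(P),P.mean(0),r)
print(yaw(s),shift((.565,.165,.26),s)); p=ctrl.read_camera('wrist');print(p['mount'])
E
```

```text
[-0.051   0.0206  0.    ] 158.00883268740577
scene 379 [0.5723 0.1644] ((570.3485107421875, 165.76675415039062), (42.748695373535156, 62.06304931640625), 67.27084350585938)
side 252 [0.5617 0.145 ] ((561.433349609375, 150.02658081054688), (56.36558532714844, 50.48116683959961), 73.68537139892578)
154.80292294752758 [-0.441  -0.2852 -0.0287]
[[-0.0007 -0.9633 -0.2686  0.0668]
 [ 1.     -0.0005 -0.0007 -0.0009]
 [ 0.0006 -0.2686  0.9633 -0.1429]
 [ 0.      0.      0.      1.    ]]
```

```bash
python3 -m inch '[[0,-0.034,-0.022,0,0],[0,-0.068,-0.044,0,0],[0,-0.102,-0.066,0,0],[0,-0.136,-0.088,0,0],[0,-0.17,-0.11,0,0]]'; python3 -m inch '[[0,-0.034,-0.022,0,0],[0,-0.068,-0.044,0,0],[0,-0.102,-0.066,0,0],[0,-0.136,-0.088,0,0],[0,-0.17,-0.11,0,0]]';  python3 -m inch '[[0,-0.034,-0.022,0,0],[0,-0.068,-0.044,0,0],[0,-0.1,-0.066,0,0],[0,-0.1,-0.066,0,0],[0,-0.1,-0.066,0,0]]'
python3 - <<'E'
from h import *
s=ctrl.get_state();p=ctrl.read_camera('wrist');save(p,'w1.png')
for q,z in (('cover_grip',.073),('cover',0)):
    for r in ctrl.tip_of(q,p)[:2]: print(q,r['score'],r['at'],atz(p,r['at'],z,s))
print(s['eef_pos'],s['time'],yaw(s),s['contact_force'])
E
```

```text
time: 1.82
eef_pos: [0.3949, 0.4374, 0.2315]
tcp_rot: [0.218, 0.976, 0.0, 0.0]
contact_force: [0.4, -0.3, -0.2]
opening: 0.999
finger_force: 0.0
time: 2.23
eef_pos: [0.5021, 0.2652, 0.2317]
tcp_rot: [0.218, 0.976, 0.0, 0.0]
contact_force: [-0.2, 1.5, 0.1]
opening: 0.998
finger_force: 0.0
time: 2.65
eef_pos: [0.5646, 0.1628, 0.2313]
tcp_rot: [0.22, 0.975, 0.0, -0.0]
contact_force: [0.1, 1.1, 0.5]
opening: 1.0
finger_force: 0.0
cover_grip 0.71 [323.4, 184.4] [0.567  0.1599 0.073 ]
cover 0.94 [321.6, 171.0] [0.568  0.1571 0.    ]
[0.5646 0.1628 0.2313] 2.65 154.57308584350244 [0.0532 1.0587 0.5302]
```

View pics/w1.png

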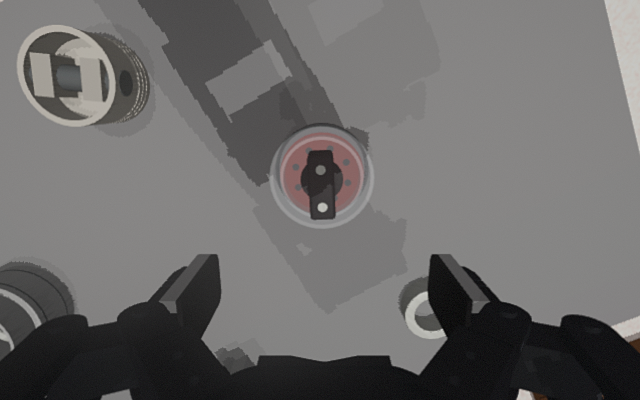

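The wrist picture shows the cover directly below. Its bar runs from (320,150) to (322,220), along the tool's x, so the fingers already close across it. Next I'll descend partway and refine.

```bash
python3 -m inch '[[0,-0.004,-0.002,0.03,0],[0,-0.004,-0.002,0.06,0],[0,-0.004,-0.002,0.08,0],[0,-0.004,-0.002,0.08,0]]'
cat >> h.py <<'E'
def cloud(p,s=None,step=1):
    K=np.array([[p['fx'],0,p['cx']],[0,p['fy'],p['cy']],[0,0,1.]])
    v,u=np.mgrid[0:400:step,0:640:step];uv=np.stack([u.ravel(),v.ravel()],1).astype(float)
    n=cv2.undistortPoints(uv[:,None],K,np.array(p['D'],float))[:,0];d=p['depth'][v.ravel(),u.ravel()]
    T=pose(p,s);return (np.c_[n*d[:,None],d]@T[:3,:3].T+T[:3,3]),d>0,uv
E
python3 - <<'E'
from h import *
s=ctrl.get_state();p=ctrl.read_camera('wrist')
for q,z in (('cover_grip',.073),('cover',0)):
    for r in ctrl.tip_of(q,p)[:2]: print(q,r['score'],r['at'],atz(p,r['at'],z,s))
P,ok,uv=cloud(p,s); m=ok&(P[:,2]>.078)&(P[:,2]<.095)&(np.hypot(P[:,0]-.567,P[:,1]-.16)<.05)
r=cv2.minAreaRect(P[m][:,:2].astype(np.float32)*1000);print(m.sum(),np.median(P[m][:,2]),P[m].mean(0),r)
c=np.r_[np.array(r[0])/1000,.055];print(shift(c,s),s['eef_pos'],yaw(s))
E
```

```text
time: 3.13
eef_pos: [0.5621, 0.1623, 0.1457]
tcp_rot: [0.217, 0.976, -0.002, -0.005]
contact_force: [-1.0, 0.0, 0.2]
opening: 0.997
finger_force: 0.0
cover_grip 0.63 [325.9, 221.2] [0.5688 0.159  0.073 ]
cover_grip 0.23 [325.6, 195.5] [0.553  0.1662 0.073 ]
cover 0.82 [324.3, 194.7] [0.5689 0.1574 0.    ]
3280 0.09214579070183167 [0.5627 0.1597 0.0917] ((565.0177612304688, 158.54873657226562), (22.111263275146484, 56.08790969848633), 67.28520202636719)
[-0.005  -0.0017  0.0907] [0.5621 0.1623 0.1457] 154.9410080427649
```

```bash
python3 -m inch '[[0,0,0,0,-2],[0,0,0,0,-2],[0,0,0,0,-2]]'; python3 - <<'E'
from h import *
s=ctrl.get_state();p=ctrl.read_camera('wrist')
P,ok,uv=cloud(p,s); m=ok&(P[:,2]>.074)&(P[:,2]<.095)&(np.hypot(P[:,0]-.567,P[:,1]-.16)<.05)
r=cv2.minAreaRect(P[m][:,:2].astype(np.float32)*1000);print(m.sum(),np.median(P[m][:,2]),r)
c=np.r_[np.array(r[0])/1000,.055];print(shift(c,s),s['eef_pos'],yaw(s))
t=ok&(abs(P[:,2])<.02);print('table',np.median(P[t][:,2]))
E
```

```text
time: 3.53
eef_pos: [0.5677, 0.1617, 0.1537]
tcp_rot: [0.201, 0.98, 0.001, 0.002]
contact_force: [0.4, 0.1, -0.5]
opening: 0.999
finger_force: 0.0
3106 0.09209541283118897 ((564.8922119140625, 158.47975158691406), (21.721506118774414, 55.83081817626953), 67.1250991821289)
[ 0.0016 -0.0042  0.0987] [0.5677 0.1617 0.1537] 156.79371042371045
table 0.006303226308256471
```

```bash
python3 -m inch '[[0,0.001,-0.003,0.03,0],[0,0.001,-0.003,0.06,0],[0,0.001,-0.003,0.08,0],[0,0.001,-0.003,0.09,0],[0,0.001,-0.003,0.09,0]]'; python3 -m inch '[[0,0,0,0,0],[0,0,0,0,0]]'
```

```text
time: 4.0
eef_pos: [0.5627, 0.1586, 0.059]
tcp_rot: [0.201, 0.98, -0.001, -0.002]
contact_force: [0.9, 0.0, 0.7]
opening: 1.001
finger_force: 0.0
time: 4.17
eef_pos: [0.566, 0.159, 0.0634]
tcp_rot: [0.201, 0.98, 0.001, 0.002]
contact_force: [0.8, 0.7, 0.5]
opening: 1.001
finger_force: 0.0
```

```bash
python3 -m inch '[[0,0,0,0.004,0],[0.5,0,0,0.004,0],[1,0,0,0.004,0],[1,0,0,0.004,0],[1,0,0,0.004,0]]' 70; python3 -m inch '[[1,0,0,0,0],[1,0,0,0,0],[1,0,0,0,0],[1,0,0,0,0],[1,0,0,0,0]]'
```

```text
time: 4.58
eef_pos: [0.5646, 0.1588, 0.0577]
tcp_rot: [0.201, 0.98, 0.0, 0.0]
contact_force: [-0.1, -0.7, -0.5]
opening: 0.454
finger_force: 0.0
time: 5.0
eef_pos: [0.5648, 0.1589, 0.0577]
tcp_rot: [0.201, 0.98, 0.0, 0.0]
contact_force: [0.1, 1.3, 2.1]
opening: 0.248
finger_force: 68.9
```

```bash
python3 -m inch '[[1,0,0,-0.008,0],[1,0,0,-0.023,0],[1,0,0,-0.045,0],[1,0,0,-0.067,0],[1,0,0,-0.09,0]]'; python3 -m inch '[[1,0,0,-0.023,0],[1,0,0,-0.043,0],[1,0,0,-0.055,0],[1,0,0,-0.06,0],[1,0,0,-0.06,0]]';python3 - <<'E'
from h import *
s=ctrl.get_state();print(s['eef_pos'],s['opening'],s['finger_force'],s['contact_force'])
for c in('scene','side'):
  p=ctrl.read_camera(c)
  for r in ctrl.tip_of('canister_mouth',p)[:2]: print(r['score'],r['at'],atz(p,r['at'],.075))
print(shift((.558,-.222,.2),s))
E
```

```text
time: 5.42
eef_pos: [0.5626, 0.1584, 0.1465]
tcp_rot: [0.201, 0.98, -0.001, -0.002]
contact_force: [0.1, 0.4, -3.7]
opening: 0.25
finger_force: 68.8
time: 5.83
eef_pos: [0.5644, 0.1587, 0.2079]
tcp_rot: [0.201, 0.98, 0.0, 0.0]
contact_force: [0.2, -0.1, -2.4]
opening: 0.247
finger_force: 68.8
[0.5644 0.1587 0.2079] 0.24684658950416344 68.83784651756287 [ 0.1765 -0.0858 -2.3951]
0.65 [253.6, 135.2] [ 0.5592 -0.2396  0.075 ]
0.59 [339.6, 304.8] [ 0.5621 -0.2173  0.075 ]
[-0.144  -0.3524  0.0079]
```

```bash
python3 -m inch '[[1,-0.008,-0.012,0,0],[1,-0.022,-0.035,0,0],[1,-0.04,-0.063,0,0],[1,-0.058,-0.091,0,0],[1,-0.076,-0.119,0,0]]'; python3 -m inch '[[1,-0.018,-0.028,0,0],[1,-0.036,-0.056,0,0],[1,-0.054,-0.084,0,0],[1,-0.072,-0.112,0,0],[1,-0.09,-0.14,0,0]]';python3 -m inch '[[1,-0.018,-0.028,0,0],[1,-0.034,-0.053,0,0],[1,-0.046,-0.072,0,0],[1,-0.056,-0.088,0,0],[1,-0.059,-0.093,0,0]]';python3 -m inch '[[1,0,0,0,0],[1,0,0,0,0],[1,0,0,0,0]]'; python3 - <<'E'
from h import *
s=ctrl.get_state();p=ctrl.read_camera('wrist');save(p,'w2.png')
for q,z in(('canister_mouth',.075),('canister',0)):
  for r in ctrl.tip_of(q,p)[:2]: print(r['score'],r['at'],atz(p,r['at'],z,s))
P,ok,uv=cloud(p,s); m=ok&(P[:,2]>.070)&(P[:,2]<.09)&(np.hypot(P[:,0]-.558,P[:,1]+.222)<.06)
print(m.sum(),np.median(P[m],0),cv2.minEnclosingCircle(P[m][:,:2].astype(np.float32)*1000))
t=ok&(abs(P[:,2])<.02);print('table',np.median(P[t][:,2]))
print(s['dq'])
E
```

```text
time: 6.45
eef_pos: [0.5869, 0.0176, 0.2061]
tcp_rot: [0.201, 0.98, -0.0, -0.001]
contact_force: [0.4, 0.3, -3.1]
opening: 0.244
finger_force: 69.0
time: 6.87
eef_pos: [0.6143, -0.147, 0.206]
tcp_rot: [0.201, 0.98, 0.0, -0.001]
contact_force: [1.0, 0.4, -3.7]
opening: 0.249
finger_force: 69.0
time: 7.28
eef_pos: [0.632, -0.2569, 0.206]
tcp_rot: [0.202, 0.979, -0.0, -0.001]
contact_force: [0.0, 0.8, -3.3]
opening: 0.249
finger_force: 69.1
time: 7.53
eef_pos: [0.6324, -0.2519, 0.2069]
tcp_rot: [0.2, 0.98, 0.0, -0.001]
contact_force: [1.1, 1.2, -4.1]
opening: 0.249
finger_force: 69.0
0.62 [324.4, 85.4] [ 0.5594 -0.2214  0.075 ]
0.8 [327.8, 90.4] [ 0.5618 -0.2188  0.    ]
2197 [ 0.5492 -0.2117  0.0807] ((562.3181762695312, -221.06784057617188), 42.43406677246094)
table 0.006011961014685985
[ 0.0082 -0.0079  0.0018 -0.003  -0.0012  0.0005]
```

View pics/w2.png

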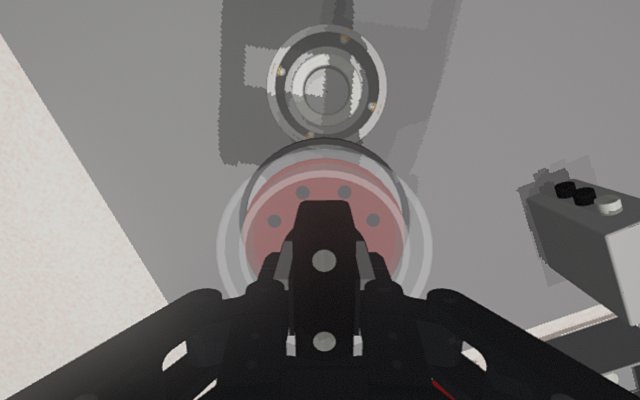

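The wrist picture shows the canister mouth, centred near (327,87), unobstructed. The cover is held in the gripper with the red lid still clipped in it. I'll fit the rim precisely.

```bash
python3 - <<'E'
from h import *
from scipy.optimize import least_squares
s=ctrl.get_state();p=ctrl.read_camera('wrist')
P,ok,uv=cloud(p,s); d=np.hypot(P[:,0]-.561,P[:,1]+.221);m=ok&(P[:,2]>.076)&(P[:,2]<.086)&(d<.05)&(d>.03)
Q=P[m];f=lambda c:np.maximum(0,abs(np.hypot(Q[:,0]-c[0],Q[:,1]-c[1])-.040)-.0015)
r=least_squares(f,[.561,-.221],loss='soft_l1',f_scale=.001);print(m.sum(),r.x,np.abs(r.fun).mean()*1000,np.median(Q[:,2]))
a=np.degrees(np.arctan2(Q[:,1]-r.x[1],Q[:,0]-r.x[0]));print(np.histogram(a,8)[0])
for q in('canister_mouth','canister'):
  for t in ctrl.tip_of(q,p)[:1]: print(t['score'],t['at'],atz(p,t['at'],.081 if 'm' in q else .006,s))
for q in('cover','cover_grip'):
  for t in ctrl.tip_of(q,p)[:1]: print(q,t['score'],t['at'],'rel',rotm(s['tcp_rot']).T@(atz(p,t['at'],s['eef_pos'][2]-.058+(.073 if 'g' in q else 0),s)-s['eef_pos']))
print(s['eef_pos'],shift(np.r_[r.x,.2],s))
E
```

```text
1849 [ 0.5625 -0.2213] 0.2723425795797288 0.08098909423576195
[274 259 206  45 213 268 269 315]
0.92 [326.5, 83.9] [ 0.5596 -0.2199  0.081 ]
0.82 [327.2, 89.2] [ 0.5611 -0.2193  0.006 ]
cover 0.9 [324.2, 219.7] rel [-0.002  -0.0009  0.058 ]
cover_grip 0.58 [325.0, 284.2] rel [-0.0048 -0.0006 -0.015 ]
[ 0.6326 -0.252   0.2075] [0.0765 0.0008 0.0075]
```

```bash
python3 -m inch '[[1,0.012,0,0,0],[1,0.035,0.001,0,0],[1,0.058,0.001,0,0],[1,0.072,0.001,0,0],[1,0.078,0.001,0,0]]'; python3 -m inch '[[1,0,0,0.01,0],[1,0,0,0.03,0],[1,0,0,0.05,0],[1,0,0,0.06,0],[1,0,0,0.06,0]]'; python3 -m inch '[[1,0,0,0,0],[1,0,0,0,0]]'; python3 - <<'E'
from h import *
s=ctrl.get_state();print(s['eef_pos'],s['contact_force'])
im=[]
for c,z in(('scene',(180,75,340,185)),('side',(260,210,420,370))):
  p=ctrl.read_camera(c);x0,y0,x1,y1=z;im.append(cv2.resize(p['pixels'][y0:y1,x0:x1,::-1],(400,int(400*(y1-y0)/(x1-x0)))))
h=min(i.shape[0] for i in im);cv2.imwrite('pics/c1.png',np.hstack([i[:h] for i in im]))
E
```

```text
time: 8.35
eef_pos: [0.5597, -0.2208, 0.2072]
tcp_rot: [0.201, 0.98, 0.0, -0.001]
contact_force: [-0.2, -0.4, -4.3]
opening: 0.245
finger_force: 69.1
time: 8.77
eef_pos: [0.5598, -0.2209, 0.1432]
tcp_rot: [0.201, 0.98, 0.001, -0.003]
contact_force: [-0.5, 0.3, -3.9]
opening: 0.245
finger_force: 69.0
time: 8.93
eef_pos: [0.5623, -0.2224, 0.1484]
tcp_rot: [0.201, 0.98, -0.0, 0.001]
contact_force: [0.9, -0.0, -2.4]
opening: 0.249
finger_force: 69.1
[ 0.5623 -0.2224  0.1484] [ 0.9498 -0.0387 -2.376 ]
```

View pics/c1.png

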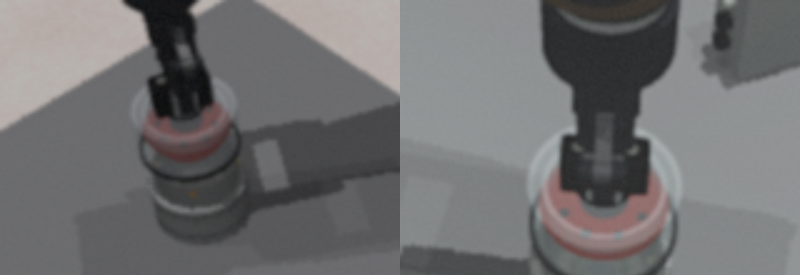

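The crops show the cover hovering just above the canister neck and roughly concentric with it in both views. I'll lower it in steps and watch the force.

```bash
python3 -m inch '[[1,0,0,0.005,0],[1,0,0,0.01,0],[1,0,0,0.013,0],[1,0,0,0.013,0],[1,0,0,0.013,0]]'; python3 -m inch '[[1,0,0,0.004,0],[1,0,0,0.007,0],[1,0,0,0.01,0],[1,0,0,0.01,0],[1,0,0,0.01,0]]'
```

```text
time: 9.45
eef_pos: [0.5609, -0.2216, 0.1338]
tcp_rot: [0.201, 0.98, 0.0, -0.001]
contact_force: [0.6, -0.7, -3.0]
opening: 0.25
finger_force: 69.0
time: 9.87
eef_pos: [0.561, -0.2216, 0.1239]
tcp_rot: [0.201, 0.98, 0.0, -0.0]
contact_force: [0.2, -0.3, -3.5]
opening: 0.25
finger_force: 69.0
```

```bash
python3 -m inch '[[1,0,0,0.002,0],[1,0,0,0.004,0],[1,0,0,0.006,0],[1,0,0,0.006,0],[1,0,0,0.006,0]]'; python3 -m inch '[[1,0,0,0.002,0],[1,0,0,0.004,0],[1,0,0,0.004,0],[1,0,0,0.004,0]]'
```

```text
time: 10.28
eef_pos: [0.5613, -0.2216, 0.1183]
tcp_rot: [0.201, 0.98, 0.0, 0.0]
contact_force: [0.4, 0.5, -3.0]
opening: 0.244
finger_force: 69.1
time: 10.62
eef_pos: [0.5616, -0.2214, 0.1149]
tcp_rot: [0.201, 0.98, 0.0, 0.0]
contact_force: [1.6, 2.6, 1.4]
opening: 0.251
finger_force: 69.6
```

```bash
python3 -m inch '[[1,0,0,0.001,0],[1,0,0,0.002,0],[1,0,0,0.003,0],[1,0,0,0.003,0],[1,0,0,0.003,0]]'; python3 -m inch '[[1,0,0,0.001,0],[1,0,0,0.002,0],[1,0,0,0.002,0],[1,0,0,0.002,0]]'
```

```text
time: 11.03
eef_pos: [0.5604, -0.2215, 0.1099]
tcp_rot: [0.201, 0.98, 0.0, -0.001]
contact_force: [1.2, 1.6, -4.0]
opening: 0.25
finger_force: 69.0
time: 11.37
eef_pos: [0.5611, -0.2216, 0.1091]
tcp_rot: [0.201, 0.98, 0.0, -0.0]
contact_force: [2.3, 2.1, -3.9]
opening: 0.243
finger_force: 69.0
```

```bash
python3 -m inch '[[1,0,0,0.001,0],[1,0,0,0.002,0],[1,0,0,0.002,0],[1,0,0,0.002,0]]';  python3 -m inch '[[1,0,0,0.001,0],[1,0,0,0.001,0],[1,0,0,0.001,0]]'
```

```text
time: 11.7
eef_pos: [0.5614, -0.2217, 0.1087]
tcp_rot: [0.201, 0.98, -0.0, 0.0]
contact_force: [-3.2, 4.5, 5.4]
opening: 0.245
finger_force: 70.1
time: 11.95
eef_pos: [0.5616, -0.2218, 0.1087]
tcp_rot: [0.201, 0.98, -0.0, 0.0]
contact_force: [-4.3, 4.6, 9.6]
opening: 0.248
finger_force: 70.8
```

```bash
python3 -m inch '[[1,0,0,0.001,0],[1,0,0,0.003,0],[1,0,0,0.003,0],[1,0,0,0.003,0]]'; python3 - <<'E'
from h import *
im=[]
for c,z in(('scene',(200,90,320,190)),('side',(280,240,400,340))):
  p=ctrl.read_camera(c);x0,y0,x1,y1=z;im.append(cv2.resize(p['pixels'][y0:y1,x0:x1,::-1],(400,333)))
cv2.imwrite('pics/c2.png',np.hstack(im))
E
```

```text
time: 12.28
eef_pos: [0.562, -0.222, 0.1086]
tcp_rot: [0.201, 0.98, -0.0, 0.0]
contact_force: [-9.0, 8.0, 20.0]
opening: 0.251
finger_force: 72.2
```

View pics/c2.png

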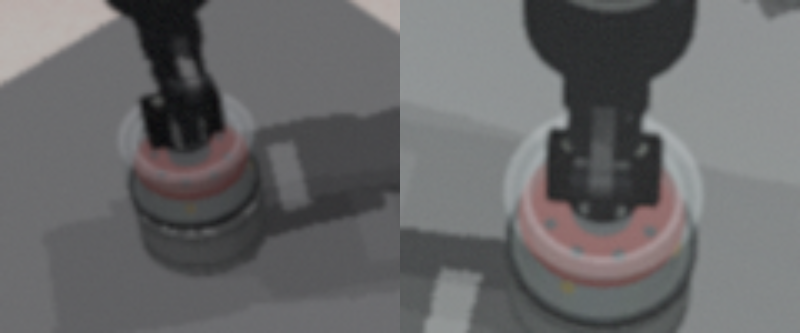

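The cover's skirt rests at the canister shoulder. The hard stop is at TCP z = 0.1086, where 0.109 was expected, so the lid is home. Now I'll lift straight up slowly.

```bash
python3 -m inch '[[1,0,0,-0.002,0],[1,0,0,-0.004,0],[1,0,0,-0.006,0],[1,0,0,-0.006,0]]'; python3 -m inch '[[1,0,0,-0.001,0],[1,0,0,-0.002,0],[1,0,0,-0.003,0],[1,0,0,-0.003,0],[1,0,0,-0.003,0]]'
```

```text
time: 12.72
eef_pos: [0.5614, -0.2218, 0.1088]
tcp_rot: [0.201, 0.98, 0.0, 0.0]
contact_force: [1.2, 2.4, -2.5]
opening: 0.25
finger_force: 69.1
time: 13.13
eef_pos: [0.5608, -0.2218, 0.1117]
tcp_rot: [0.201, 0.98, -0.0, -0.001]
contact_force: [1.1, 0.6, -4.7]
opening: 0.243
finger_force: 68.9
```

```bash
python3 -m inch '[[1,0,0,-0.001,0],[1,0,0,-0.002,0],[1,0,0,-0.003,0],[1,0,0,-0.003,0]]'; python3 -m inch '[[1,0,0,-0.002,0],[1,0,0,-0.004,0],[1,0,0,-0.006,0],[1,0,0,-0.006,0],[1,0,0,-0.006,0]]'; python3 - <<'E'
from h import *
s=ctrl.get_state();print(s['eef_pos'],s['contact_force'])
im=[]
for c,z in(('scene',(200,90,320,190)),('side',(280,240,400,340))):
  p=ctrl.read_camera(c);x0,y0,x1,y1=z;im.append(cv2.resize(p['pixels'][y0:y1,x0:x1,::-1],(400,333)))
cv2.imwrite('pics/c3.png',np.hstack(im))
E
```

```text
time: 13.47
eef_pos: [0.5616, -0.2223, 0.1164]
tcp_rot: [0.201, 0.98, -0.0, 0.001]
contact_force: [-0.2, 0.7, -1.6]
opening: 0.248
finger_force: 69.2
time: 13.88
eef_pos: [0.5614, -0.222, 0.1217]
tcp_rot: [0.201, 0.98, -0.0, 0.0]
contact_force: [-0.3, -0.4, -2.2]
opening: 0.244
finger_force: 69.3
[ 0.5614 -0.222   0.1217] [-0.3455 -0.3726 -2.1806]
```

View pics/c3.png

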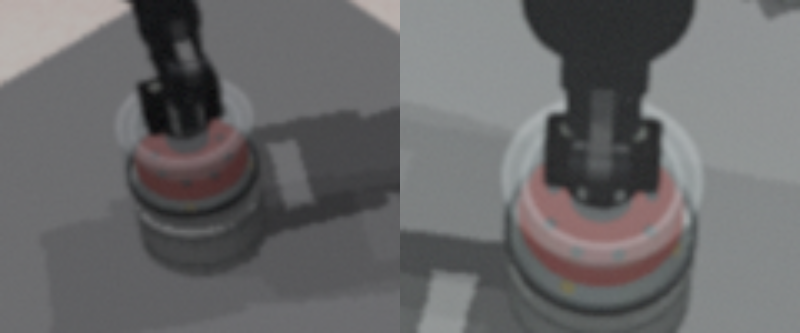

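The red lid stayed put, with its lower edge unchanged near (610,286) while the cover rose. The force is now just the cover's weight. I'll lift on, straight up.

```bash
python3 -m inch '[[1,0,0,-0.006,0],[1,0,0,-0.016,0],[1,0,0,-0.028,0],[1,0,0,-0.042,0],[1,0,0,-0.056,0]]'; python3 -m inch '[[1,0,0,-0.014,0],[1,0,0,-0.028,0],[1,0,0,-0.042,0],[1,0,0,-0.054,0],[1,0,0,-0.06,0]]'; python3 -m inch '[[1,0,0,0,0],[1,0,0,0,0],[1,0,0,0,0],[1,0,0,0,0],[1,0,0,0,0]]'; python3 - <<'E'
from h import *
s=ctrl.get_state();print(s['eef_pos'],s['contact_force'],s['finger_force'])
im=[]
for c,z in(('scene',(190,60,330,190)),('side',(270,220,410,350))):
  p=ctrl.read_camera(c);x0,y0,x1,y1=z;im.append(cv2.resize(p['pixels'][y0:y1,x0:x1,::-1],(400,371)))
  for t in ctrl.tip_of('dust_lid',p)[:2]: print(c,t['score'],t['at'],atz(p,t['at'],.059))
  P,ok,uv=cloud(p); m=ok&(np.hypot(P[:,0]-.561,P[:,1]+.222)<.045)&(P[:,2]<.12)&(P[:,2]>.05)&(p['pixels'].reshape(-1,3)[:,0]>1.4*p['pixels'].reshape(-1,3)[:,1]);print('red z',m.sum(),np.percentile(P[m][:,2],[10,50,90]) if m.any() else 0)
cv2.imwrite('pics/c4.png',np.hstack(im))
E
```

```text
time: 14.4
eef_pos: [0.5616, -0.222, 0.1796]
tcp_rot: [0.201, 0.98, -0.0, 0.001]
contact_force: [-0.8, 0.4, -2.1]
opening: 0.247
finger_force: 69.3
time: 14.82
eef_pos: [0.562, -0.2222, 0.2404]
tcp_rot: [0.201, 0.98, -0.001, 0.002]
contact_force: [-0.0, 0.6, -1.4]
opening: 0.25
finger_force: 69.3
time: 15.23
eef_pos: [0.5608, -0.2215, 0.2361]
tcp_rot: [0.201, 0.98, 0.0, -0.001]
contact_force: [-0.2, 0.5, -1.7]
opening: 0.252
finger_force: 69.3
[ 0.5608 -0.2215  0.2361] [-0.2126  0.4897 -1.6643] 69.27525758743286
scene 0.71 [256.8, 140.4] [ 0.5565 -0.2336  0.059 ]
red z 666 [0.0842 0.086  0.0886]
side 0.8 [335.7, 309.1] [ 0.5566 -0.2138  0.059 ]
red z 1324 [0.0844 0.0863 0.0886]
```

View pics/c4.png

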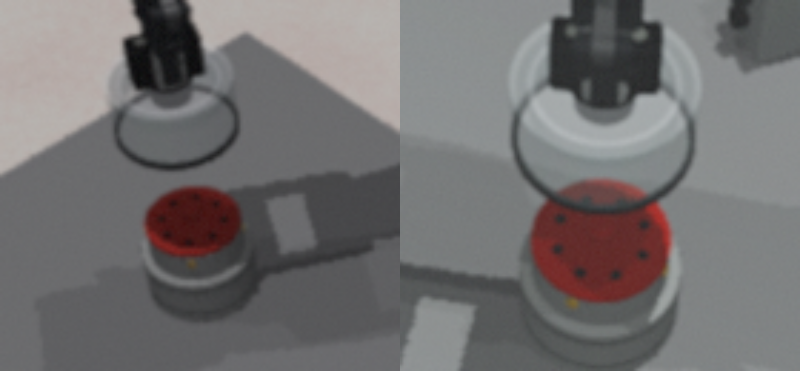

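The red lid sits level on the rim. Its flange height matches the seated value once the consistent 6 mm depth bias is taken off. The cover is held upright, its edge about 8 cm above the knob.

```bash
python3 -c "
from plant import ctrl
print(ctrl.sign_off())"
```

```text
the job is handed in; nothing more can be done
None
```

The red lid is snapped home on the canister and the clear cover is held upright and still in the gripper, its lower edge about 8 cm above the knob. I handed the job in at about 15 s of the 48 s allowed; sign-off returned no verdict.

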